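Match a sample box to its patient record with the hand scanner

ROBOT

A 6-joint arm with a two-finger parallel gripper is mounted at the origin on the work surface. World frame = base frame: x ahead of the robot, y to its left, z up, the work surface at z = 0. Lengths are in m, angles in rad, forces in N, time in s.
With the tool pointing down it reaches from about 0.3 to 0.875 m from the base axis. Payload 6.4 kg.
Tool frame: the origin (TCP) lies at the very end of the fingers, on their centre line; the grasp point (between the pads) lies 19 mm behind it; z points along the fingers, y is the direction in which the jaws open and shut (so a half turn about z gives the same grasp; the last joint's range is limited). The gripper opens to 85 mm and grips with 20 to 120 N. Pads are 22 mm wide; open, the fingers measure 114 mm over their backs; the gripper's body (76 mm by 85 mm) begins 54 mm behind the grasp point. The pads swing forward as they close: fully open they stand 13 mm farther back than shut.
Start: joints at [-1.367, 0.181, 1.607, -0, 1.354, -0.206], TCP at [0.229, -0.527, 0.231] pointing down, gripper open.
Joint ranges: [-2.99, 2.99], [-0.89, 2.07], [0.3, 2.58], [-1.14, 4.28], [0, 2.63], [-3.12, 3.12]. Speed limits (rad/s): [2.57, 2.57, 3.01, 3.14, 3.14, 3.14].

INTERFACE

Orientations are given as a unit quaternion [w, x, y, z].
In Python, from bench import * gives the robot as it stands.
- The arm moves only by the tool arm_command, never from a script. Its argument "motion" is text: rows parted by semicolons, each of 7 numbers parted by spaces: the shift along the tool's x, y, z in units of 0.2 m (1.0 is 0.2 m), then the turn, a rotation vector about the tool's x, y, z in units of 60 degrees (1.0 is 60 degrees), then the opening, from 0 (shut) to 1 (fully open). In form: tx ty tz ax ay az grip; .... A call has 1 to 10 rows; each row shifts and turns the pose as measured when the row begins, along the tool's axes as they then stand; what a row does not reach is not made up. A row lasts 1/12 s, in which the tool goes at most 41.7 mm and 7.16 degrees, less where a joint would pass 70% of its speed; a pose out of reach is approached as far as the arm can. A call with a number of a shift or a turn outside -1 to 1 is refused whole. A call with a gripper value outside its range is refused whole. The fingers move at their own pace and stop on an object; the grip force is fixed at half the most. Time passes only in rows, so rows that do not move let the fingers close. It gives the time, the measured TCP pose, the force and the opening at its end, in the units of the state.
- get_obs(): the state, without advancing time (a new reading comes with each control period).
- camera(name): name is "scene" or "side" or "wrist"; returns a dict with "img" (420x560x3 uint8, red, green, blue), "intrinsics" (3x3 intrinsics, pixels), "distortion" ([k1, k2, p1, p2, k3] as OpenCV has them; the pictures are not rectified), "pose" (4x4, takes a point from camera to world coordinates); the wrist camera has in their place "mount" (4x4, takes a point from camera to tool coordinates, whose origin is the TCP and whose axes are the flange's). Camera axes: x right, y down, z forward; pixel columns grow to the right and rows downward; lengths in m; the calibration is good to about 2 mm. A picture is of the moment at which its call begins: read the wrist's pose just before it. There is no depth.
- hand_in(): hands the job in, once; it reports no verdict.
Trained networks look in the newest picture that a camera, given by its name, has taken for a name from the list of things; names that differ only in an ending like _2 or _b are one class to them, and where a whole thing is asked for, a point or a joint stands for the part that bears it (a point fixed in the world has none). Each returns a list of dicts, best first, with "conf" (0 to 1); they miss things now and then, are a little off and sometimes report something else, mostly with a low value. They report only what shows in the picture. A call takes as long as a camera call. They do not tell look-alikes from the thing itself.
- search_frame(camera, target): "box" ([left, top, right, bottom] in pixels, round what is visible of it).
The state is a dict: "time_s": time; "q": joint angles; "dq": joint speeds; "joint_efforts": joint torques, N m; "eef_pos": TCP position; "eef_rot": TCP orientation; "wrist_force": force on the tool from outside, world axes, zero at the start; "torque": the same for the moment, N m; "opening": opening from 0.0 (shut) to 1.0 (fully open).
Only numpy, scipy, OpenCV 4.12 (cv2) and the standard library are available. Lean on these libraries where they do the work, as an engineer would, in place of code of your own. Each camera call takes 0.05 s, during which the arm holds its last target.

TASK

Draw the hand scanner up out of its stand, turn its window down onto the code label of the patient record and keep it still there for a full second so that it reads, then aim it the same way at the code label on the lid of the blue-lidded storage box. Finish while still holding the scanner in the air, aimed at the box's label: do not put it down or let go, and do not rest it on anything. Leave the box and the other things on the bench where they stand.

Things in the scene. Friction and masses are not known exactly. Their poses are not given: they have to be found in the camera images.
- scanner: Loose pistol-shaped scanner, 0.2 kg. Origin: centre of its white head, where to grip it across the flat sides. +x: the way it looks, +z: its top. Sizes in mm: head 44 wide (y), 40 high (z +-20), x -34 to 41; black hood 56 wide, 46 high, x 41 to 71. Grey handle 32 (x) by 27 (y) leans back 12 deg, its end 29 behind and 137 below the origin. Seated: about level, facing the robot give or take 30 deg.
- scanner_window (a point): Centre of the scanner's red and black window, 72 mm in front of the scanner's origin; axes as the scanner's, +x out of the window along the line of sight. It reads a label whose centre is 40 to 200 mm in front of the window and within 20 mm of the line of sight, seen up to 60 deg from squarely.
- scanner_foot (a point): Centre of the lower end of the scanner's handle; axes as the scanner's.
- stand: Fixed scanner stand: black foot, diameter 124 mm, with a grey open-topped socket, rim 90 above the bench, holding the lowest 55 of the handle with 1 mm play. Origin: under the foot's centre, on the bench; +x: the way the seated scanner looks. The socket leans 12 deg to +x: draw the handle out along (0.208, 0, 0.978) in these axes. The seated scanner's origin is 171 above the bench.
- record: The patient record: a sheet on a green clipboard, 230 mm (x) by 165 mm (y) by 4 mm, fixed flat on the bench, with a steel clip 15 mm high at its +x end. The origin is under its centre, z up.
- record_label (a point): Centre of the white code label (32 mm along x, 60 mm along y) on the record, 5 mm above the bench and 45 mm from the record's origin towards the clip; z is square to the label, upwards.
- box: The loose storage box for sample vials, white with a blue lid, 134 x 134 mm and 53 mm high, 0.45 kg, closed, flat on the bench. The origin is under its centre, z up. It may stand to the left or the right, the record on the other side.
- box_label (a point): Centre of the white code label (32 mm along x, 60 mm along y) on top of the box's lid, 53.5 mm above the bench and 25 mm from the box's middle towards its +x; z is square to the label, upwards.
- case: Bystander: orange slide case, shut, 60 x 96 mm, 18 mm high. The origin is under its centre.
- puck: Bystander: black control puck of 72 mm diameter with a steel post, 66 mm high in all. The origin is under its centre.
- dish: Bystander: clear covered culture dish of 62 mm diameter, 16 mm high. The origin is under its centre.
Things that resemble listed ones, but are neither listed nor needed, are in the scene too. What is shaped like the scanner but purple or yellow is not meant.

How it is judged:
By the outcome, as a careful person would: the job done as asked, in the order asked, and still so for the second after the job is handed in, while the arm keeps its last pose, push and grip.
It also fails if it takes over 45 s, if anything falls off the work surface, if the arm or the gripper's body presses on something with over 40 N, if the wrist force passes 120 N, or if a joint passes its speed limit or range.

## Working session

There is one attempt and no reset: what is moved stays moved. The work goes in short steps, Python scripts to look and compute and a tool call to move; the robot and the scene stay as the last step left them, time stands still between calls to the robot, and variables do not carry over. Pictures are saved under pics/ and viewed, and the job is handed in when it is done.

Besides the shell and the picture viewer there is one more tool, called after "Emit:" in YAML: its name, and indented under it one key for each argument. arm_command: Moves the arm, as the interface text tells. Shifts and turns lie within -1 to 1; 1 stands for 0.2 m of shift or 60 degrees of turn. Its arguments: {"type":"object","properties":{"motion":{"type":"string"}},"required":["motion"]}

```bash
mkdir -p pics; ls; cat > h.py <<'E'
from bench import *
import numpy as np, cv2
from scipy.spatial.transform import Rotation as R
def snap(n,f):
    c=camera(n); cv2.imwrite('pics/'+f,c['img'][:,:,::-1]); return c
E
python3 - <<'E'
from h import *
for n in ['scene','side']:
    c=snap(n,n+'0.png'); print(n,c['intrinsics'],c['distortion'],np.round(c['pose'],3))
    for t in ['scanner','scanner_window','stand','record','record_label','box','box_label','case','puck','dish']:
        print(t,[(np.round(d['box']).tolist(),round(d['conf'],2)) for d in search_frame(n,t)][:4])
s=get_obs();print(s)
E
```

```text
pics
scene [[492.65743231   0.         285.65783911]
 [  0.         492.65743231 208.82172982]
 [  0.           0.           1.        ]] [-0.06648516  0.          0.          0.          0.        ] [[-0.74   0.495 -0.455  1.324]
 [ 0.672  0.555 -0.49   0.735]
 [ 0.01  -0.668 -0.744  1.242]
 [ 0.     0.     0.     1.   ]]
scanner [([244.0, 263.0, 300.0, 310.0], 0.96), ([224.0, 133.0, 273.0, 156.0], 0.72), ([285.0, 170.0, 324.0, 209.0], 0.64), ([211.0, 165.0, 263.0, 199.0], 0.59)]
scanner_window [([223.0, 134.0, 275.0, 157.0], 0.97), ([244.0, 264.0, 299.0, 311.0], 0.89), ([210.0, 164.0, 262.0, 199.0], 0.85), ([282.0, 168.0, 320.0, 213.0], 0.65)]
stand [([272.0, 203.0, 311.0, 238.0], 0.94)]
record [([334.0, 196.0, 414.0, 265.0], 0.97)]
record_label [([336.0, 199.0, 415.0, 264.0], 0.68), ([284.0, 169.0, 323.0, 210.0], 0.61), ([273.0, 201.0, 309.0, 238.0], 0.3)]
box [([267.0, 142.0, 320.0, 182.0], 0.76)]
box_label [([263.0, 142.0, 318.0, 179.0], 0.88)]
case [([329.0, 278.0, 370.0, 311.0], 0.58)]
puck [([321.0, 188.0, 341.0, 211.0], 0.61)]
dish [([251.0, 227.0, 268.0, 246.0], 0.66)]
side
[... 1115 characters left out ...]
 0.91)]
{'time_s': 1.1, 'q': array([-1.36729297e+00,  1.80750168e-01,  1.60699501e+00,  2.61565069e-05,
        1.35382844e+00, -2.06296116e-01]), 'dq': array([-1.43679864e-03,  1.33381450e-03,  1.03140775e-03, -3.74349869e-05,
        4.68561857e-04,  1.46039047e-04]), 'joint_efforts': array([ 2.43482827e-04, -4.44851625e+01, -3.51683164e+01, -1.44195105e-04,
        8.16872998e-04, -9.61417868e-06]), 'eef_pos': array([ 0.2291231 , -0.52739257,  0.23131892]), 'eef_rot': array([9.53672418e-06, 9.79081963e-01, 2.03466239e-01, 1.27583517e-05]), 'wrist_force': array([ 0.25404903, -0.31330786, -0.30326001]), 'torque': array([ 0.02409495,  0.00662249, -0.01044535]), 'opening': 0.9997203334375987}
```

View pics/scene0.png

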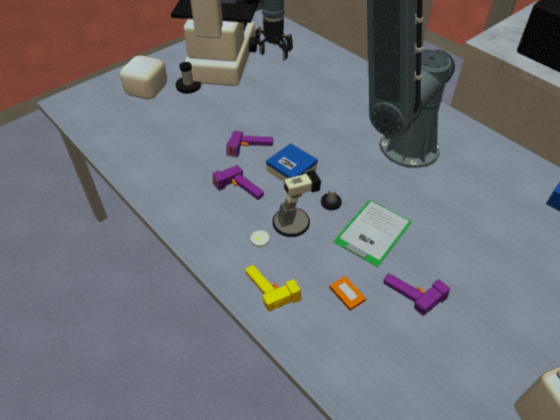

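View pics/side0.png

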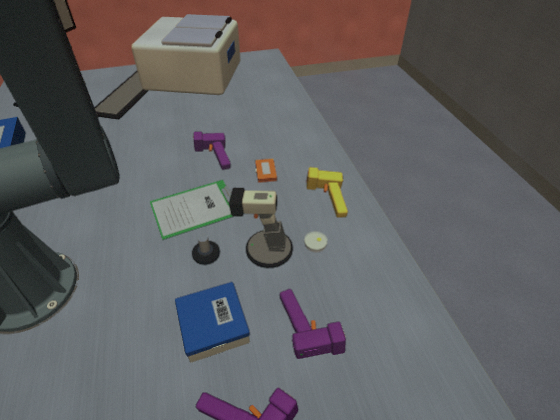

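```bash
python3 - <<'E'
import cv2
a=cv2.imread('pics/scene0.png')[120:320,200:430]; cv2.imwrite('pics/scene0z.png',cv2.resize(a,None,fx=3.4,fy=2.9*3.4/3.4,interpolation=cv2.INTER_CUBIC))
a=cv2.imread('pics/side0.png')[120:370,140:380]; cv2.imwrite('pics/side0z.png',cv2.resize(a,None,fx=2.4,fy=2.4,interpolation=cv2.INTER_CUBIC))
E
```

```text
(no output)
```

View pics/scene0z.png

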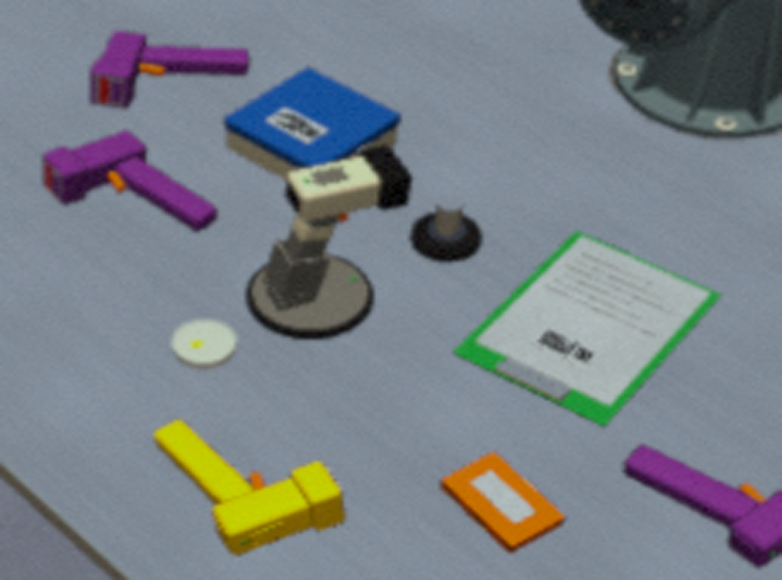

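View pics/side0z.png

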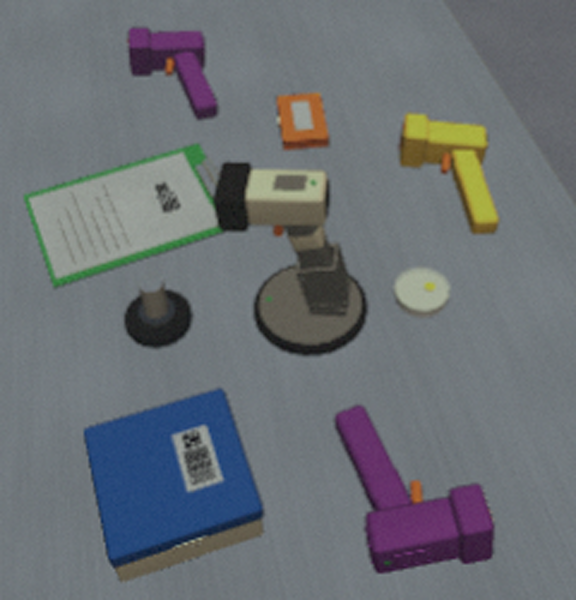

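The wanted scanner is the white one in the stand (scene 297,192; side 253,203); the purple and yellow ones lying down are look-alikes. I'll enlarge it to get the points I need.

```bash
python3 - <<'E'
import cv2
a=cv2.imread('pics/scene0.png')[165:240,265:330]; b=cv2.imread('pics/side0.png')[180:272,222:300]
cv2.imwrite('pics/z1.png',cv2.resize(a,None,fx=8,fy=8,interpolation=cv2.INTER_CUBIC))
cv2.imwrite('pics/z2.png',cv2.resize(b,None,fx=6.5,fy=6.5,interpolation=cv2.INTER_CUBIC))
E
```

```text
(no output)
```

View pics/z1.png

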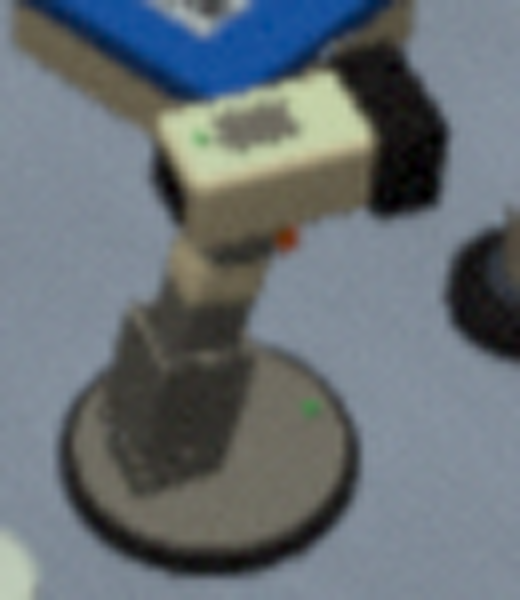

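View pics/z2.png

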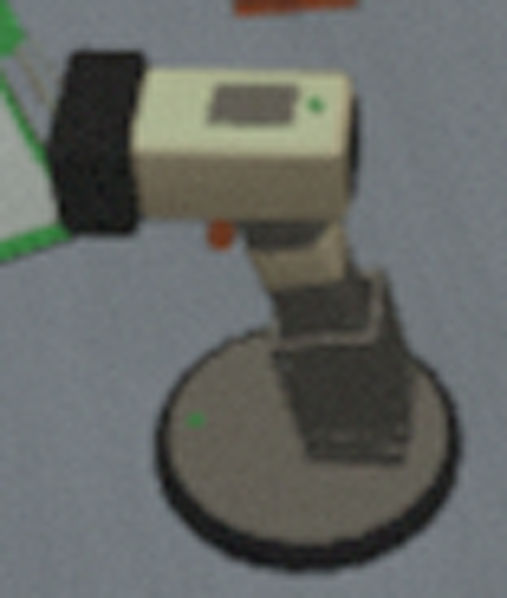

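```bash
cat > geo.py <<'E'
from h import *
from scipy.optimize import least_squares
CAM={'scene':dict(K=np.array([[492.65743231,0,285.65783911],[0,492.65743231,208.82172982],[0,0,1]]),d=np.array([-0.06648516,0,0,0,0])),
'side':dict(K=np.array([[383.58814526,0,277.02935199],[0,383.58814526,205.12122097],[0,0,1]]),d=np.array([-0.02437504,0,0,0,0]))}
import os,pickle
if not os.path.exists('cams.pkl'):
    pickle.dump({n:camera(n)['pose'] for n in CAM},open('cams.pkl','wb'))
P=pickle.load(open('cams.pkl','rb'))
for n in CAM: CAM[n]['T']=np.array(P[n])
def proj(n,X,):
    c=CAM[n]; Ti=np.linalg.inv(c['T']); X=np.atleast_2d(X).astype(float)
    return cv2.projectPoints(X,cv2.Rodrigues(Ti[:3,:3])[0],Ti[:3,3],c['K'],c['d'])[0].reshape(-1,2)
def plane(n,uv,z):
    c=CAM[n]; p=cv2.undistortPoints(np.array([[uv]],float),c['K'],c['d']).reshape(2)
    d=c['T'][:3,:3]@np.array([p[0],p[1],1]); o=c['T'][:3,3]
    return o+d*(z-o[2])/d[2]
E
python3 - <<'E'
from geo import *
zs=lambda p:np.array(p)/8.+[265,165]
zd=lambda p:np.array(p)/6.5+[222,180]
cs=lambda p:np.array(p)/[3.4,2.9]+[200,120]
cd=lambda p:np.array(p)/2.4+[140,120]
# zoom centres: resize offset ~ -0.5+0.5/f
M=[];  # model
top=np.array([[-.034,0,.02],[-.034,0,.02],[.041,0,.02],[.041,0,.02]])
sgn=None
obs={'scene':zs([[161,115],[188,192],[372,138],[333,72]])-.44,'side':zd([[350,75],[348,153],[137,152],[148,70]])-.42}
# scene: cam at +x +y. side cam at -y looking +y
for n in obs: print(n,[np.round(plane(n,u,.191),3) for u in obs[n]])
for n,pts,z in [('scene',cs([[578,233],[719,295],[606,425],[455,353]]),.004),('side',cd([[28,195],[58,282],[228,232],[197,148]]),.004),
  ('scene',cs([[310,69],[400,121],[315,168],[226,122]]),.053),('side',cd([[86,428],[222,391],[260,498],[110,558]]),.053)]:
    q=np.array([plane(n,u-.3,z) for u in pts]); print(n,np.round(q,3).tolist(),np.round(q.mean(0),3),np.linalg.norm(q-np.roll(q,1,0),axis=1).round(3))
for n,u,z in [('scene',cs([566,345]),.005),('side',cd([167,198]),.005),('scene',cs([297,126]),.0535),('side',cd([197,458]),.0535)]:
    print(n,'label',plane(n,u-.3,z).round(3))
E
```

```text
scene [array([ 0.602, -0.049,  0.191]), array([ 0.621, -0.012,  0.191]), array([0.55 , 0.013, 0.191]), array([ 0.537, -0.022,  0.191])]
side [array([ 0.618, -0.013,  0.191]), array([ 0.607, -0.052,  0.191]), array([ 0.537, -0.033,  0.191]), array([0.549, 0.008, 0.191])]
scene [[0.323, 0.083, 0.004], [0.293, 0.24, 0.004], [0.515, 0.285, 0.004], [0.547, 0.126, 0.004]] [0.42  0.183 0.004] [0.228 0.16  0.226 0.162]
side [[0.299, 0.24, 0.004], [0.329, 0.085, 0.004], [0.529, 0.114, 0.004], [0.516, 0.275, 0.004]] [0.418 0.178 0.004] [0.219 0.158 0.201 0.162]
scene [[0.365, -0.274, 0.053], [0.36, -0.14, 0.053], [0.483, -0.139, 0.053], [0.498, -0.26, 0.053]] [ 0.426 -0.203  0.053] [0.134 0.134 0.122 0.122]
side [[0.355, -0.149, 0.053], [0.483, -0.141, 0.053], [0.496, -0.258, 0.053], [0.366, -0.28, 0.053]] [ 0.425 -0.207  0.053] [0.131 0.128 0.118 0.132]
scene label [0.461 0.189 0.005]
side label [0.466 0.189 0.005]
scene label [ 0.447 -0.205  0.054]
side label [ 0.449 -0.206  0.053]
```

```bash
cat >> geo.py <<'E'
from scipy.linalg import expm,logm
def cur():
    s=get_obs(); q=s['eef_rot']; T=np.eye(4); T[:3,:3]=R.from_quat([q[1],q[2],q[3],q[0]]).as_matrix(); T[:3,3]=s['eef_pos']; return T,s
def rows(T0,T1,N):
    D=np.linalg.inv(T0)@T1
    L=np.real(logm(D))/N; d=expm(L)
    r=np.r_[d[:3,3]/.2, R.from_matrix(d[:3,:3]).as_rotvec()/np.radians(60)]
    tot=np.linalg.norm(d[:3,3])*1000, np.degrees(np.linalg.norm(R.from_matrix(d[:3,:3]).as_rotvec()))
    T=T0.copy(); mid=[]
    for k in range(N): T=T@d; mid.append(T[:3,3].round(3).tolist())
    print(N,'rows of',np.round(r,3),'mm,deg/row',np.round(tot,1),'path',mid[::max(1,N//4)],'end',mid[-1]); return r
def scan_R(yaw,down):  # scanner rotation: yaw deg, pitched down deg
    return (R.from_euler('z',yaw,degrees=True)*R.from_euler('y',down,degrees=True)).as_matrix()
PHI=np.radians(20)
# tool axes in scanner frame
RST=np.array([[np.cos(PHI),0,np.sin(PHI)],[0,-1,0],[np.sin(PHI),0,-np.cos(PHI)]])
GR=.021
TST=np.eye(4);TST[:3,:3]=RST;TST[:3,3]=RST@[0,0,GR]
def tool_for(pos,yaw,down):
    S=np.eye(4);S[:3,:3]=scan_R(yaw,down);S[:3,3]=pos
    return S@TST
def tr(T,b):
    T=T.copy();T[:3,3]+=T[:3,:3]@np.array(b);return T
E
python3 - <<'E'
from geo import *
T,s=cur()
G=tool_for([.58,-.0205,.171],161,0); Pg=tr(G,[0,0,-.11])
print(np.linalg.det(RST),G.round(3),Pg[:3,3])
rows(T,Pg,20); print(s['time_s'])
E
```

```text
1.0 [[-0.888  0.326 -0.323  0.573]
 [ 0.306  0.946  0.111 -0.018]
 [ 0.342  0.    -0.94   0.151]
 [ 0.     0.     0.     1.   ]] [ 0.60878139 -0.03041023  0.25463264]
20 rows of [ 0.163  0.117  0.012  0.02   0.008 -0.113] mm,deg/row [40.2  6.9] path [[0.268, -0.536, 0.229], [0.464, -0.507, 0.216], [0.609, -0.372, 0.213], [0.655, -0.18, 0.227]] end [0.609, -0.03, 0.255]
1.2
```

Emit:
arm_command:
  motion: "0.16 0.117 -0.01 0.02 0.008 -0.11 1; 0.16 0.117 -0.01 0.02 0.008 -0.11 1; 0.16 0.117 -0.01 0.02 0.008 -0.11 1; 0.16 0.117 -0.01 0.02 0.008 -0.11 1; 0.16 0.117 0 0.02 0.008 -0.11 1; 0.16 0.117 0 0.02 0.008 -0.11 1; 0.16 0.117 0 0.02 0.008 -0.11 1; 0.16 0.117 0 0.02 0.008 -0.11 1; 0.16 0.117 0 0.02 0.008 -0.11 1; 0.16 0.117 0 0.02 0.008 -0.11 1"

```text
time_s: 2.03
eef_pos: [0.591, -0.4153, 0.2397]
eef_rot: [-0.11, 0.693, 0.713, 0.019]
wrist_force: [-0.3, -0.7, -0.6]
opening: 1.001
```

```bash
python3 - <<'E'
from geo import *
T,s=cur()
G=tool_for([.58,-.0205,.171],161,0); Pg=tr(G,[0,0,-.12])
print(T.round(3),s['q'].round(3))
rows(T,Pg,14); print(s['time_s'])
E
```

```text
[[-0.016  0.991 -0.131  0.591]
 [ 0.983  0.04   0.18  -0.415]
 [ 0.184 -0.126 -0.975  0.24 ]
 [ 0.     0.     0.     1.   ]] [-0.791  0.666  0.948  0.034  1.75  -0.818]
14 rows of [ 0.116  0.088  0.016  0.014  0.005 -0.081] mm,deg/row [29.2  4.9] path [[0.608, -0.391, 0.239], [0.644, -0.312, 0.238], [0.66, -0.226, 0.241], [0.654, -0.139, 0.248], [0.626, -0.057, 0.259]] end [0.612, -0.032, 0.264]
2.0333
```

Emit:
arm_command:
  motion: "0.15 0.114 0.018 0.018 0.006 -0.105 1; 0.15 0.114 0.018 0.018 0.006 -0.105 1; 0.15 0.114 0.018 0.018 0.006 -0.105 1; 0.15 0.114 0.018 0.018 0.006 -0.105 1; 0.15 0.114 0.018 0.018 0.006 -0.105 1; 0.15 0.114 0.018 0.018 0.006 -0.105 1; 0.15 0.114 0.018 0.018 0.006 -0.105 1; 0.15 0.114 0.018 0.018 0.006 -0.105 1; 0.15 0.114 0.018 0.018 0.006 -0.105 1; 0 0 0 0 0 0 1"

```text
time_s: 2.87
eef_pos: [0.6449, -0.0709, 0.2538]
eef_rot: [-0.167, 0.227, 0.959, 0.032]
wrist_force: [0.2, 0.6, 0.7]
opening: 0.998
```

```bash
python3 - <<'E'
from geo import *
T,s=cur()
c=snap('wrist','w1.png'); print(np.round(c['mount'],3),c['intrinsics'],c['distortion'])
pickle.dump(dict(c),open('wrist.pkl','wb')); pickle.dump(T,open('Tw1.pkl','wb'))
G=tool_for([.58,-.0205,.171],161,0); Pg=tr(G,[0,0,-.12])
print(T.round(3),s['q'].round(3))
rows(T,Pg,4); print(s['time_s'])
# overlay predicted model corners
Tc=T@np.array(c['mount']); Ti=np.linalg.inv(Tc)
S=np.eye(4);S[:3,:3]=scan_R(161,0);S[:3,3]=[.58,-.0205,.171]
pts=np.array([[x,y,.02] for x,y in [(-.034,-.022),(-.034,.022),(.041,.022),(.041,-.022)]]+[[x,y,.023] for x,y in [(.041,-.028),(.041,.028),(.071,.028),(.071,-.028)]])
X=(S[:3,:3]@pts.T).T+S[:3,3]
uv=cv2.projectPoints(X,cv2.Rodrigues(Ti[:3,:3])[0],Ti[:3,3],np.array(c['intrinsics']),np.array(c['distortion']))[0].reshape(-1,2)
im=c['img'][:,:,::-1].copy()
for u in uv: cv2.circle(im,tuple(np.round(u).astype(int).tolist()),3,(0,0,255),1)
cv2.imwrite('pics/w1o.png',im); print(uv.round(0).tolist())
E
```

```text
[[ 0.001 -0.946 -0.324  0.086]
 [ 1.     0.001  0.     0.001]
 [-0.    -0.324  0.946 -0.143]
 [ 0.     0.     0.     1.   ]] [[374.90282866   0.         277.15684299]
 [  0.         374.90282866 213.14227072]
 [  0.           0.           1.        ]] [-0.0437721  0.         0.         0.         0.       ]
[[-0.841  0.445 -0.306  0.645]
 [ 0.424  0.895  0.137 -0.071]
 [ 0.335 -0.014 -0.942  0.254]
 [ 0.     0.     0.     1.   ]] [-0.311  0.57   1.084  0.038  1.827 -1.414]
4 rows of [ 0.058  0.029  0.007  0.007  0.001 -0.03 ] mm,deg/row [13.1  1.9] path [[0.637, -0.061, 0.256], [0.629, -0.051, 0.259], [0.621, -0.041, 0.261], [0.612, -0.032, 0.264]] end [0.612, -0.032, 0.264]
2.8667
[[346.0, 190.0], [274.0, 199.0], [258.0, 77.0], [330.0, 68.0], [340.0, 65.0], [248.0, 77.0], [242.0, 29.0], [334.0, 17.0]]
```

View pics/w1o.png

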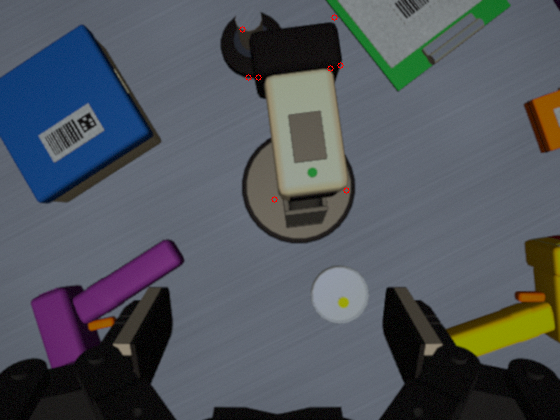

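```bash
python3 - <<'E'
import cv2
a=cv2.imread('pics/w1.png')[10:220,230:360]
cv2.imwrite('pics/w1z.png',cv2.resize(a,None,fx=2.8,fy=2.8,interpolation=cv2.INTER_CUBIC)) 
E
```

```text
(no output)
```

View pics/w1z.png

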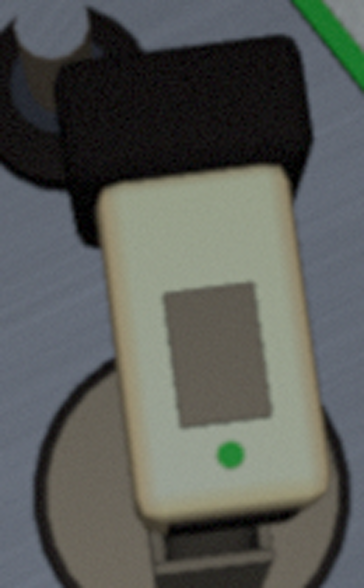

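```bash
python3 - <<'E'
from geo import *
w=pickle.load(open('wrist.pkl','rb'));T=pickle.load(open('Tw1.pkl','rb'))
Ti=np.linalg.inv(T@np.array(w['mount']))
def pw(X): return cv2.projectPoints(X,cv2.Rodrigues(Ti[:3,:3])[0],Ti[:3,3],np.array(w['intrinsics']),np.array(w['distortion']))[0].reshape(-1,2)
zw=lambda p:np.array(p)/2.8+[230,10]-.32
top=np.array([[-.034,-.022,.02],[-.034,.022,.02],[.041,.022,.02],[.041,-.022,.02]])
hood=np.array([[.071,.028,.023],[.071,-.028,.023]])
ow=zw([[328,500],[137,520],[98,186],[290,165],[58,66],[298,38]])
zs=lambda p:np.array(p)/8.+[265,165]-.44
zd=lambda p:np.array(p)/6.5+[222,180]-.42
# scanner order: rear y=-.022 ; y_s=az 251 => world -y. so y=+.022 is world -y side
osn=zs([[188,192],[161,115],[333,72],[372,138]])
osd=zd([[350,75],[348,153],[137,152],[148,70]])
def S(p,P):
    return (scan_R(p[3],0)@P.T).T+p[:3]
def f(p,parts='wsd'):
    r=[]
    if 'w' in parts: r.append(pw(S(p,np.r_[top,hood]))-ow)
    if 's' in parts: r.append(proj('scene',S(p,top))-osn)
    if 'd' in parts: r.append(proj('side',S(p,top))-osd)
    return np.concatenate(r).ravel()
for parts in ['w','sd','wsd']:
    g=lambda v:f(np.r_[v[:2],.171,v[2]],parts)
    o=least_squares(g,[.58,-.02,160]); print(parts,o.x.round(4),np.abs(o.fun).mean().round(2),o.fun.reshape(-1,2).round(1).tolist())
o=least_squares(lambda v:f(v,'wsd'),[.58,-.02,.171,160]);print(o.x.round(4))
E
```

```text
w [ 5.816000e-01 -1.880000e-02  1.601679e+02] 2.71 [[2.5, 3.0], [-1.7, 4.2], [-1.8, 1.5], [1.3, 0.7], [-3.2, -4.5], [2.9, -5.2]]
sd [ 5.808000e-01 -2.130000e-02  1.616876e+02] 0.75 [[0.5, -0.1], [-2.0, -0.0], [-1.2, -1.4], [0.2, -0.4], [0.7, -0.8], [-0.4, 0.3], [-1.2, -1.0], [-0.3, -1.4]]
wsd [ 5.815000e-01 -1.890000e-02  1.601668e+02] 1.66 [[2.4, 3.1], [-1.9, 4.3], [-2.0, 1.5], [1.1, 0.7], [-3.4, -4.5], [2.7, -5.2], [0.6, 0.3], [-1.6, 0.3], [-0.5, -0.7], [0.5, 0.4], [1.0, -1.3], [-0.6, -0.2], [-1.3, -2.1], [0.1, -2.4]]
[ 5.797000e-01 -1.750000e-02  1.638000e-01  1.601916e+02]
```

```bash
python3 - <<'E'
from geo import *
T,s=cur()
G=tool_for([.581,-.0193,.170],160.5,0); Pg=tr(G,[0,0,-.10])
rows(T,Pg,3);rows(Pg,G,4);print(G.round(3))
E
```

```text
3 rows of [ 0.08   0.043  0.044  0.009  0.002 -0.04 ] mm,deg/row [20.2  2.5] path [[0.633, -0.058, 0.25], [0.62, -0.043, 0.247], [0.606, -0.028, 0.244]] end [0.606, -0.028, 0.244]
4 rows of [-0.    -0.     0.125 -0.     0.     0.   ] mm,deg/row [25.  0.] path [[0.598, -0.025, 0.221], [0.59, -0.023, 0.197], [0.582, -0.02, 0.174], [0.574, -0.017, 0.15]] end [0.574, -0.017, 0.15]
[[-0.886  0.334 -0.322  0.574]
 [ 0.314  0.943  0.114 -0.017]
 [ 0.342  0.    -0.94   0.15 ]
 [ 0.     0.     0.     1.   ]]
```

Emit:
arm_command:
  motion: "0.08 0.043 0.03 0.009 0.002 -0.04 1; 0.08 0.043 0.03 0.009 0.002 -0.04 1; 0.08 0.043 0.03 0.009 0.002 -0.04 1; 0 0 0 0 0 0 1"

```text
time_s: 3.25
eef_pos: [0.609, -0.0305, 0.2508]
eef_rot: [-0.17, 0.167, 0.971, 0.028]
wrist_force: [-0.1, -0.4, -0.8]
opening: 0.998
```

```bash
python3 - <<'E'
from geo import *
T,s=cur()
G=tool_for([.581,-.0193,.170],160.5,0)
print(T.round(3)); rows(T,G,5);print(s['time_s'])
E
```

```text
[[-0.886  0.334 -0.321  0.609]
 [ 0.315  0.943  0.111 -0.031]
 [ 0.34  -0.003 -0.94   0.251]
 [ 0.     0.     0.     1.   ]]
5 rows of [ 0.001  0.001  0.107 -0.001  0.    -0.   ] mm,deg/row [21.5  0. ] path [[0.602, -0.028, 0.231], [0.595, -0.025, 0.211], [0.588, -0.022, 0.19], [0.581, -0.02, 0.17], [0.574, -0.017, 0.15]] end [0.574, -0.017, 0.15]
3.25
```

Emit:
arm_command:
  motion: "0 0 0.1 0 0 0 1; 0 0 0.1 0 0 0 1; 0 0 0.1 0 0 0 1; 0 0 0.1 0 0 0 1; 0 0 0.08 0 0 0 1; 0 0 0.06 0 0 0 1; 0 0 0 0 0 0 1"

```text
time_s: 3.83
eef_pos: [0.5775, -0.028, 0.1457]
eef_rot: [-0.166, 0.177, 0.97, 0.026]
wrist_force: [-0.8, 0.2, 0.5]
opening: 1.004
```

```bash
python3 - <<'E'
from geo import *
T,s=cur()
G=tool_for([.581,-.0193,.170],160.5,0)
rows(T,G,1)
c=snap('wrist','w2.png'); c=snap('side','s2.png')
a=c['img'][150:280,190:330,::-1]; cv2.imwrite('pics/s2z.png',cv2.resize(a,None,fx=4,fy=4,interpolation=cv2.INTER_CUBIC))
E
```

```text
1 rows of [ 0.04   0.046 -0.01  -0.001  0.011 -0.019] mm,deg/row [12.4  1.3] path [[0.574, -0.017, 0.15]] end [0.574, -0.017, 0.15]
```

View pics/w2.png

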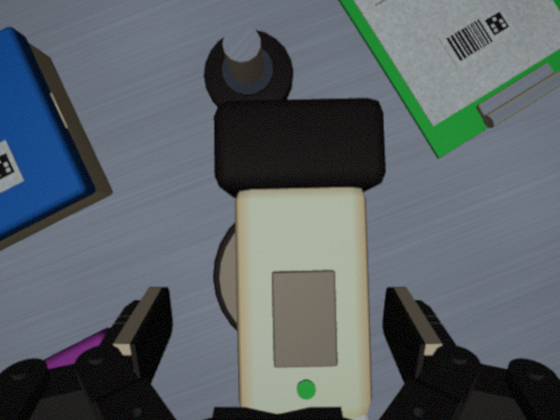

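View pics/s2z.png

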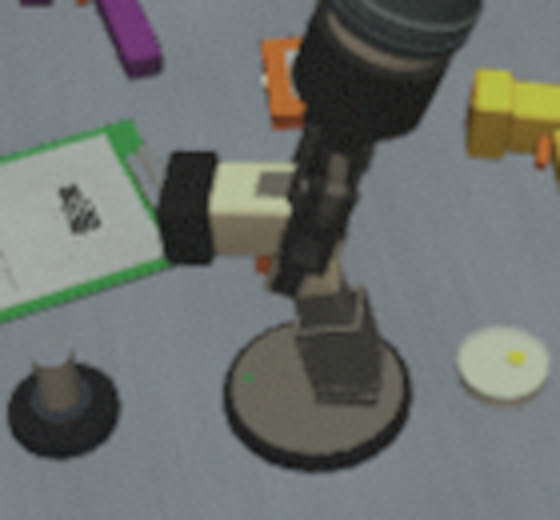

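Emit:
arm_command:
  motion: "0.02 0.023 -0.005 0 0.005 -0.01 1; 0.02 0.023 -0.005 0 0.005 -0.01 1; 0 0 0 0 0 0 1"

```text
time_s: 4.18
eef_pos: [0.5784, -0.0179, 0.1561]
eef_rot: [-0.167, 0.166, 0.971, 0.029]
wrist_force: [0.7, -0.3, -0.6]
opening: 0.997
```

```bash
python3 - <<'E'
from geo import *
T,s=cur()
G=tool_for([.581,-.0193,.170],160.5,0)
rows(T,G,1)
c=snap('wrist','w3.png')
E
```

```text
1 rows of [ 0.011 -0.002  0.035  0.001  0.008  0.001] mm,deg/row [7.2 0.5] path [[0.574, -0.017, 0.15]] end [0.574, -0.017, 0.15]
```

View pics/w3.png

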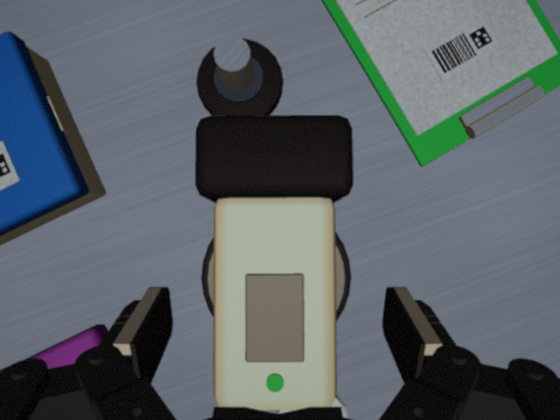

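Emit:
arm_command:
  motion: "0.006 0 0.04 0 0.006 0 1; 0 0 0 0 0 0 1; 0 0 0 0 0 0 0; 0 0 0 0 0 0 0; 0 0 0 0 0 0 0; 0 0 0 0 0 0 0; 0 0 0 0 0 0 0; 0 0 0 0 0 0 0; 0 0 0 0 0 0 0; 0 0 0 0 0 0 0"

```text
time_s: 5.07
eef_pos: [0.5757, -0.0169, 0.1499]
eef_rot: [-0.168, 0.166, 0.971, 0.029]
wrist_force: [-0.6, 0.1, 0.2]
opening: 0.51
```

```bash
python3 - <<'E'
from geo import *
T,s=cur()
G=tool_for([.581,-.0193,.170],160.5,0)
rows(T,G,1); print(T.round(4),s['wrist_force'],s['torque'])
pickle.dump(T,open('Tg.pkl','wb'))
c=snap('wrist','w4.png');c=snap('side','s4.png')
a=c['img'][150:280,190:330,::-1]; cv2.imwrite('pics/s4z.png',cv2.resize(a,None,fx=4,fy=4,interpolation=cv2.INTER_CUBIC))
E
```

```text
1 rows of [ 0.007 -0.003  0.001  0.     0.005  0.002] mm,deg/row [1.5 0.3] path [[0.574, -0.017, 0.15]] end [0.574, -0.017, 0.15]
[[-8.882e-01  3.324e-01 -3.173e-01  5.757e-01]
 [ 3.128e-01  9.432e-01  1.124e-01 -1.690e-02]
 [ 3.367e-01  6.000e-04 -9.416e-01  1.499e-01]
 [ 0.000e+00  0.000e+00  0.000e+00  1.000e+00]] [-0.55743858  0.12486289  0.17183484] [-0.03983244 -0.16342192  0.04613767]
```

View pics/w4.png

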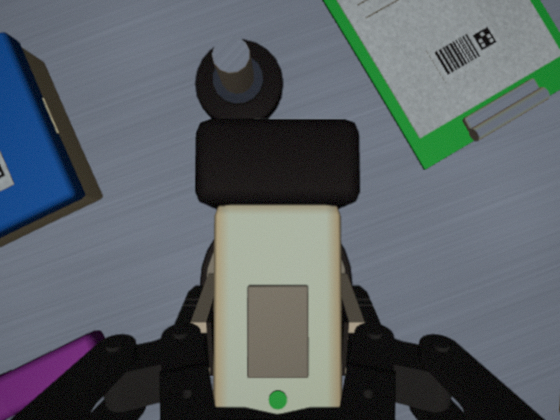

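View pics/s4z.png

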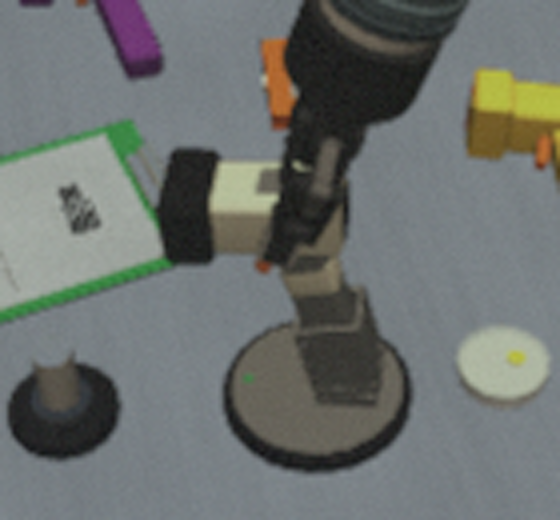

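Emit:
arm_command:
  motion: "0.0263 0 -0.0425 0 0 0 0; 0.0263 0 -0.0425 0 0 0 0; 0.0263 0 -0.0425 0 0 0 0"

```text
time_s: 5.42
eef_pos: [0.5688, -0.0149, 0.1779]
eef_rot: [-0.17, 0.166, 0.971, 0.029]
wrist_force: [0.0, -0.1, -2.8]
opening: 0.51
```

```bash
cat > dev.py <<'E'
from geo import *
T,s=cur();Tg=pickle.load(open('Tg.pkl','rb'))
D=np.linalg.inv(Tg)@T
u=np.array([.525,0,-.851]); d=D[:3,3]; print('along',(d@u*1000).round(1),'off mm',((d-u*(d@u))*1000).round(1),'rot deg',np.degrees(R.from_matrix(D[:3,:3]).as_rotvec()).round(2),'F',s['wrist_force'].round(1),'op',s['opening'].round(3),s['time_s'])
E
python3 dev.py
```

```text
Traceback (most recent call last):
  File "dev.py", line 4, in <module>
    u=np.array([.525,0,-.851]); d=D[:3,3]; print('along',(d@u*1000).round(1),'off mm',((d-u*(d@u))*1000).round(1),'rot deg',np.degrees(R.from_matrix(D[:3,:3]).as_rotvec()).round(2),'F',s['wrist_force'].round(1),'op',s['opening'].round(3),s['time_s'])
                                                                                                                                                                                                                        ^^^^^^^^^^^^^^^^^^
AttributeError: 'float' object has no attribute 'round'
```

Emit:
arm_command:
  motion: "0.0263 0 -0.0425 0 0 0 0; 0.0263 0 -0.0425 0 0 0 0; 0.0263 0 -0.0425 0 0 0 0; 0.0263 0 -0.0425 0 0 0 0"

```text
time_s: 5.75
eef_pos: [0.5594, -0.0114, 0.2225]
eef_rot: [-0.17, 0.166, 0.971, 0.029]
wrist_force: [-0.8, -1.0, -2.7]
opening: 0.506
```

```bash
sed -i "s/s\['opening'\].round(3)/s['opening']/" dev.py; python3 dev.py
```

```text
along 74.5 off mm [ 1.5 -0.2  0.9] rot deg [0.03 0.18 0.01] F [-0.8 -1.  -2.7] op 0.5062654877471924 5.75
```

Emit:
arm_command:
  motion: "0.042 0 -0.118 0 0 0 0; 0.042 0 -0.118 0 0 0 0; 0.042 0 -0.118 0 0 0 0; 0.042 0 -0.118 0 0 0 0"

```text
time_s: 6.08
eef_pos: [0.5563, -0.0104, 0.3262]
eef_rot: [-0.174, 0.166, 0.97, 0.029]
wrist_force: [0.6, -0.3, -2.3]
opening: 0.51
```

```bash
cat >> geo.py <<'E'
def TTS():
    Tg=pickle.load(open('Tg.pkl','rb'))
    S=np.eye(4);S[:3,:3]=scan_R(160.6,0);S[:3,3]=[.581,-.019,.171]
    return np.linalg.inv(Tg)@S
def aim(label,yaw,down,dist=.110,W=None):
    Rm=scan_R(yaw,down); S=np.eye(4);S[:3,:3]=Rm;S[:3,3]=np.array(label)-(dist+.072)*Rm[:,0]
    return S@np.linalg.inv(TTS() if W is None else W)
def los(T,label,W=None):
    S=T@(TTS() if W is None else W); w=S[:3,3]+.072*S[:3,0]; v=np.array(label)-w; a=v@S[:3,0]
    return 'dist mm %.1f off mm %.1f tilt deg %.1f'%(a*1000,np.linalg.norm(v-a*S[:3,0])*1000,np.degrees(np.arccos(-S[2,0])))
E
python3 - <<'E'
from geo import *
w=pickle.load(open('wrist.pkl','rb'))
def wp(T,uv,z):
    p=cv2.undistortPoints(np.array([[uv]],float),np.array(w['intrinsics']),np.array(w['distortion'])).reshape(2)
    C=T@np.array(w['mount']); d=C[:3,:3]@np.array([p[0],p[1],1]); o=C[:3,3]; return (o+d*(z-o[2])/d[2]).round(4)
print('rec',wp(pickle.load(open('Tg.pkl','rb')),[466,50],.005)); print('box',wp(pickle.load(open('Tw1.pkl','rb')),[72,132],.0535))
T,s=cur(); print(T.round(3),s['q'].round(2),s['time_s'])
L=[.4635,.189,.005]
A=aim(L,202.2,70); print(A.round(3)); rows(T,A,14); rows(T,A,20)
U=A.copy();U[2,3]+=.08; rows(T,U,16)
E
```

```text
rec [0.4645 0.1931 0.005 ]
box [ 0.4479 -0.2026  0.0535]
[[-0.885  0.332 -0.327  0.556]
 [ 0.312  0.943  0.115 -0.01 ]
 [ 0.347 -0.001 -0.938  0.326]
 [ 0.     0.     0.     1.   ]] [-0.25  0.33  1.28  0.03  1.89 -1.48] 6.0833
[[-0.591 -0.378  0.712  0.538]
 [-0.241  0.926  0.291  0.219]
 [-0.77   0.    -0.638  0.163]
 [ 0.     0.     0.     1.   ]]
14 rows of [ 0.022  0.074  0.065 -0.014 -0.08  -0.051] mm,deg/row [20.2  5.8] path [[0.553, 0.006, 0.315], [0.545, 0.056, 0.282], [0.539, 0.105, 0.247], [0.536, 0.154, 0.211], [0.537, 0.203, 0.175]] end [0.538, 0.219, 0.163]
20 rows of [ 0.015  0.052  0.046 -0.01  -0.056 -0.036] mm,deg/row [14.1  4. ] path [[0.554, 0.001, 0.319], [0.544, 0.06, 0.28], [0.538, 0.117, 0.239], [0.536, 0.174, 0.197]] end [0.538, 0.219, 0.163]
16 rows of [ 0.013  0.069  0.031 -0.012 -0.07  -0.045] mm,deg/row [15.3  5. ] path [[0.556, 0.004, 0.321], [0.555, 0.062, 0.302], [0.551, 0.12, 0.282], [0.544, 0.177, 0.261]] end [0.538, 0.219, 0.243]
```

Emit:
arm_command:
  motion: "0.013 0.069 0.031 -0.012 -0.07 -0.045 0; 0.013 0.069 0.031 -0.012 -0.07 -0.045 0; 0.013 0.069 0.031 -0.012 -0.07 -0.045 0; 0.013 0.069 0.031 -0.012 -0.07 -0.045 0; 0.013 0.069 0.031 -0.012 -0.07 -0.045 0; 0.013 0.069 0.031 -0.012 -0.07 -0.045 0; 0.013 0.069 0.031 -0.012 -0.07 -0.045 0; 0.013 0.069 0.031 -0.012 -0.07 -0.045 0; 0.013 0.069 0.031 -0.012 -0.07 -0.045 0; 0.013 0.069 0.031 -0.012 -0.07 -0.045 0"

```text
time_s: 6.92
eef_pos: [0.5518, 0.1377, 0.2944]
eef_rot: [0.229, -0.06, 0.97, 0.064]
wrist_force: [1.0, 0.4, -3.0]
opening: 0.505
```

```bash
python3 - <<'E'
from geo import *
T,s=cur(); print(T.round(3),s['q'].round(2),s['time_s'],s['opening'])
L=[.464,.190,.005]
A=aim(L,202.2,70);rows(T,A,10)
E
```

```text
[[-0.888 -0.145  0.436  0.552]
 [-0.087  0.985  0.151  0.138]
 [-0.451  0.097 -0.887  0.294]
 [ 0.     0.     0.     1.   ]] [-0.07 -0.2   1.93  0.22  0.98 -1.85] 6.9167 0.5049575423197314
10 rows of [ 0.039  0.037  0.057 -0.007 -0.038 -0.024] mm,deg/row [15.6  2.7] path [[0.549, 0.146, 0.282], [0.544, 0.163, 0.256], [0.54, 0.179, 0.229], [0.538, 0.196, 0.203], [0.538, 0.212, 0.177]] end [0.538, 0.22, 0.163]
```

Emit:
arm_command:
  motion: "0.039 0.037 0.057 -0.007 -0.038 -0.024 0; 0.039 0.037 0.057 -0.007 -0.038 -0.024 0; 0.039 0.037 0.057 -0.007 -0.038 -0.024 0; 0.039 0.037 0.057 -0.007 -0.038 -0.024 0; 0.039 0.037 0.057 -0.007 -0.038 -0.024 0; 0.039 0.037 0.057 -0.007 -0.038 -0.024 0; 0.039 0.037 0.057 -0.007 -0.038 -0.024 0; 0.039 0.037 0.057 -0.007 -0.038 -0.024 0"

```text
time_s: 7.58
eef_pos: [0.5308, 0.2094, 0.1933]
eef_rot: [0.389, -0.161, 0.903, 0.079]
wrist_force: [0.3, 1.7, -2.5]
opening: 0.505
```

```bash
python3 - <<'E'
from geo import *
T,s=cur(); print(T.round(3),s['q'].round(2),s['time_s'],s['opening'])
L=[.464,.190,.005]
A=aim(L,202.2,70);rows(T,A,4); print(los(T,L))
E
```

```text
[[-0.645 -0.352  0.678  0.531]
 [-0.229  0.936  0.268  0.209]
 [-0.729  0.018 -0.684  0.193]
 [ 0.     0.     0.     1.   ]] [ 0.02 -0.2   2.29  0.8   0.37 -2.56] 7.5833 0.5049271630040245
4 rows of [ 0.019  0.009  0.035 -0.002 -0.015 -0.008] mm,deg/row [8.1 1. ] path [[0.532, 0.212, 0.186], [0.534, 0.215, 0.178], [0.536, 0.218, 0.171], [0.538, 0.22, 0.163]] end [0.538, 0.22, 0.163]
dist mm 134.0 off mm 32.7 tilt deg 23.5
```

```bash
python3 - <<'E'
from geo import *
T,s=cur()
L=[.464,.190,.005]
A=aim(L,190,70);rows(T,A,6);print(A.round(3))
A=aim(L,190,65);rows(T,A,6)
E
```

```text
6 rows of [ 0.013 -0.007  0.023  0.024 -0.01   0.017] mm,deg/row [5.4 1.9] path [[0.533, 0.209, 0.188], [0.535, 0.208, 0.183], [0.537, 0.207, 0.178], [0.539, 0.206, 0.173], [0.541, 0.205, 0.168], [0.543, 0.204, 0.163]] end [0.543, 0.204, 0.163]
[[-0.629 -0.174  0.758  0.543]
 [-0.111  0.985  0.134  0.204]
 [-0.77   0.    -0.638  0.163]
 [ 0.     0.     0.     1.   ]]
6 rows of [ 0.009 -0.009  0.036  0.023  0.004  0.018] mm,deg/row [7.5 1.8] path [[0.535, 0.209, 0.187], [0.539, 0.209, 0.181], [0.544, 0.209, 0.175], [0.548, 0.208, 0.168], [0.552, 0.207, 0.162], [0.556, 0.206, 0.156]] end [0.556, 0.206, 0.156]
```

Emit:
arm_command:
  motion: "0.013 -0.007 0.023 0.024 -0.01 0.017 0; 0.013 -0.007 0.023 0.024 -0.01 0.017 0; 0.013 -0.007 0.023 0.024 -0.01 0.017 0; 0.013 -0.007 0.023 0.024 -0.01 0.017 0; 0.013 -0.007 0.023 0.024 -0.01 0.017 0; 0.013 -0.007 0.023 0.024 -0.01 0.017 0; 0 0 0 0 0 0 0"

```text
time_s: 8.17
eef_pos: [0.5356, 0.2088, 0.1586]
eef_rot: [0.421, -0.082, 0.902, 0.04]
wrist_force: [-0.4, 0.5, -3.2]
opening: 0.508
```

```bash
python3 - <<'E'
from geo import *
T,s=cur(); print(T.round(3),s['q'].round(2),s['time_s'],s['opening'])
L=[.464,.190,.005]
A=aim(L,190,70);rows(T,A,1);rows(T,A,3); print(los(T,L))
for n in ['scene','side','wrist']: snap(n,n+'5.png')
E
```

```text
[[-0.632 -0.182  0.753  0.536]
 [-0.114  0.983  0.142  0.209]
 [-0.767  0.004 -0.642  0.159]
 [ 0.     0.     0.     1.   ]] [ 0.15 -0.08  2.32  0.82  0.04 -2.41] 8.1667 0.5079570695477496
1 rows of [-0.039 -0.029  0.008  0.008 -0.005  0.002] mm,deg/row [9.9 0.6] path [[0.543, 0.204, 0.163]] end [0.543, 0.204, 0.163]
3 rows of [-0.013 -0.01   0.003  0.003 -0.002  0.001] mm,deg/row [3.3 0.2] path [[0.538, 0.207, 0.16], [0.54, 0.206, 0.162], [0.543, 0.204, 0.163]] end [0.543, 0.204, 0.163]
dist mm 103.3 off mm 7.6 tilt deg 20.3
```

View pics/side5.png

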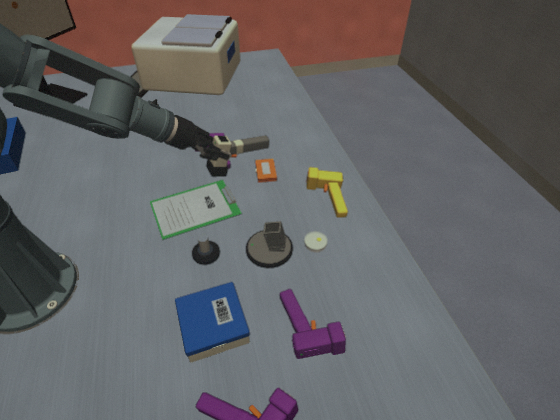

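View pics/scene5.png

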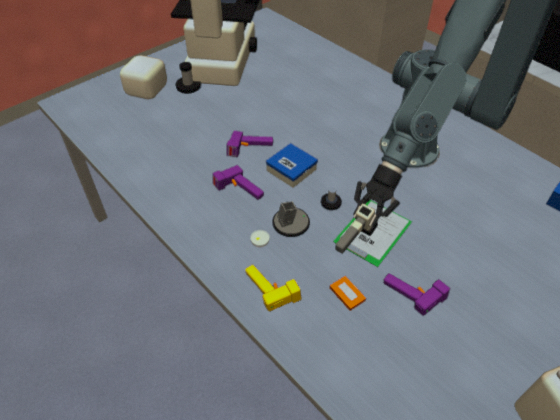

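View pics/wrist5.png

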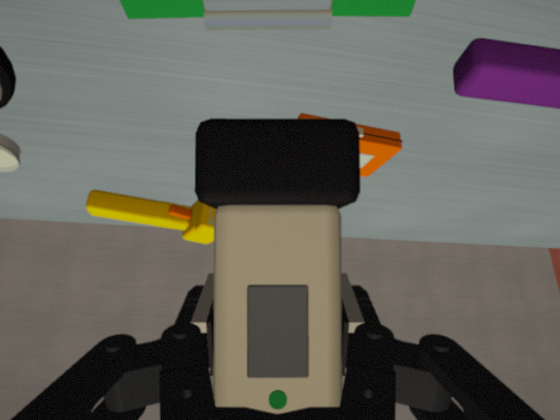

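```bash
python3 - <<'E'
from geo import *
T,s=cur()
L=[.464,.190,.005]
for d in (66,63): A=aim(L,190,d);rows(T,A,4)
E
```

```text
4 rows of [-0.011 -0.007  0.017  0.002  0.016  0.001] mm,deg/row [4.3 1. ] path [[0.541, 0.208, 0.16], [0.545, 0.207, 0.159], [0.549, 0.207, 0.158], [0.554, 0.206, 0.158]] end [0.554, 0.206, 0.158]
4 rows of [-0.013 -0.007  0.029  0.002  0.029  0.001] mm,deg/row [6.4 1.7] path [[0.543, 0.208, 0.159], [0.549, 0.208, 0.157], [0.555, 0.208, 0.155], [0.561, 0.207, 0.153]] end [0.561, 0.207, 0.153]
```

Emit:
arm_command:
  motion: "-0.012 -0.007 0.023 0.002 0.022 0.001 0; -0.012 -0.007 0.023 0.002 0.022 0.001 0; -0.012 -0.007 0.023 0.002 0.022 0.001 0; -0.012 -0.007 0.023 0.002 0.022 0.001 0; 0 0 0 0 0 0 0"

```text
time_s: 8.73
eef_pos: [0.5545, 0.2065, 0.1594]
eef_rot: [0.388, -0.081, 0.917, 0.036]
wrist_force: [1.0, 0.4, -2.2]
opening: 0.508
```

```bash
python3 - <<'E'
from geo import *
T,s=cur(); print(s['q'].round(2),s['dq'].round(2),s['time_s'])
for L in ([.464,.190,.005],[.4645,.1931,.005],[.461,.189,.005]): print(los(T,L))
L=[.464,.190,.005]
A=aim(L,190,65);rows(T,A,2)
E
```

```text
[ 0.14 -0.04  2.24  0.2   0.15 -1.79] [-0.01 -0.03  0.02  0.05 -0.   -0.06] 8.7333
dist mm 112.3 off mm 1.4 tilt deg 24.5
dist mm 111.9 off mm 3.4 tilt deg 24.5
dist mm 113.6 off mm 1.7 tilt deg 24.5
2 rows of [ 0.003 -0.001  0.009  0.002  0.004  0.   ] mm,deg/row [1.9 0.3] path [[0.555, 0.207, 0.158], [0.556, 0.206, 0.156]] end [0.556, 0.206, 0.156]
```

Emit:
arm_command:
  motion: "0 0 0 0 0 0 0; 0 0 0 0 0 0 0; 0 0 0 0 0 0 0; 0 0 0 0 0 0 0; 0 0 0 0 0 0 0; 0 0 0 0 0 0 0; 0 0 0 0 0 0 0; 0 0 0 0 0 0 0; 0 0 0 0 0 0 0; 0 0 0 0 0 0 0"

```text
time_s: 9.57
eef_pos: [0.5528, 0.2059, 0.1597]
eef_rot: [0.388, -0.082, 0.917, 0.036]
wrist_force: [0.2, 0.4, -3.1]
opening: 0.51
```

Emit:
arm_command:
  motion: "0 0 0 0 0 0 0; 0 0 0 0 0 0 0; 0 0 0 0 0 0 0; 0 0 0 0 0 0 0; 0 0 0 0 0 0 0; 0 0 0 0 0 0 0; 0 0 0 0 0 0 0; 0 0 0 0 0 0 0; 0 0 0 0 0 0 0; 0 0 0 0 0 0 0"

```text
time_s: 10.4
eef_pos: [0.5528, 0.206, 0.1596]
eef_rot: [0.388, -0.082, 0.917, 0.036]
wrist_force: [0.3, -0.7, -3.5]
opening: 0.509
```

```bash
python3 - <<'E'
from geo import *
T,s=cur(); print(s['q'].round(2),s['dq'].round(3),s['time_s'])
print(los(T,[.464,.190,.005]))
for n in ['scene','side']:
    c=snap(n,n+'6.png'); a=c['img'][:,:,::-1]
    a=a[165:285,310:430] if n=='scene' else a[110:250,140:280]
    cv2.imwrite('pics/%s6z.png'%n,cv2.resize(a,None,fx=4,fy=4,interpolation=cv2.INTER_CUBIC))
E
```

```text
[ 0.14 -0.05  2.24  0.21  0.15 -1.81] [ 0.     0.002 -0.002 -0.    -0.    -0.001] 10.4
dist mm 111.7 off mm 3.0 tilt deg 24.5
```

View pics/scene6z.png

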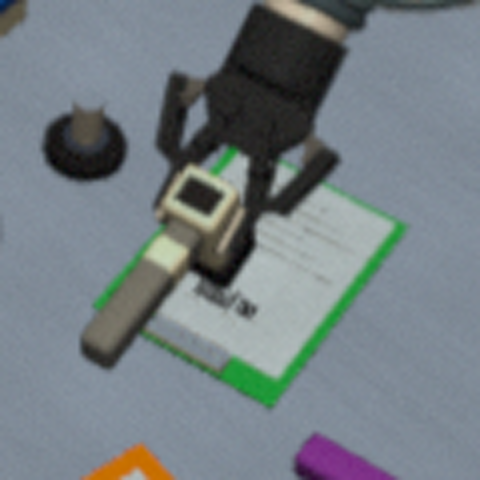

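View pics/side6z.png

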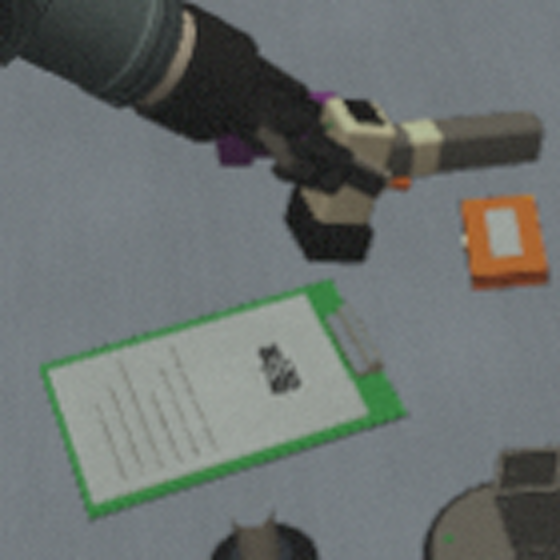

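```bash
cat > ov.py <<'E'
from geo import *
import sys
def ov(tag,L,crops):
    T,s=cur(); S=T@TTS()
    pts=[[x,y,z] for x in(.041,.071) for y in(-.028,.028) for z in(-.023,.023)]+[[-.034,y,z] for y in(-.022,.022) for z in(-.02,.02)]
    X=(S[:3,:3]@np.array(pts).T).T+S[:3,3]
    ax=np.array([S[:3,3]+S[:3,0]*t for t in np.linspace(-.034,.072+.112,40)])
    ft=S[:3,:3]@[-.029,0,-.137]+S[:3,3]
    for n in crops:
        im=cv2.imread('pics/%s%s.png'%(n,tag)); x0,y0,x1,y1=crops[n]
        im=cv2.resize(im[y0:y1,x0:x1],None,fx=4,fy=4,interpolation=cv2.INTER_CUBIC)
        for P,c,r in((X,(0,0,255),3),(ax,(255,255,0),1),([ft],(0,255,255),4),([L],(255,0,255),5)):
            for u in proj(n,np.array(P)): cv2.circle(im,tuple(np.round((u-[x0,y0]+.4)*4).astype(int).tolist()),r,c,1)
        cv2.imwrite('pics/%s%so.png'%(n,tag),im)
E
python3 -c "
from ov import *
ov('6',[.464,.19,.005],{'scene':(310,165,430,285),'side':(140,110,280,250)})"
```

```text
(no output)
```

View pics/scene6o.png

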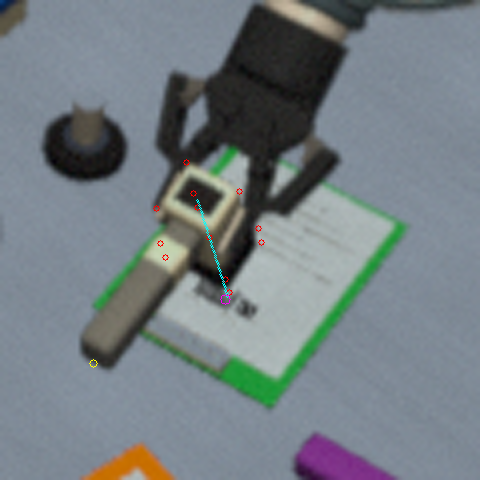

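View pics/side6o.png

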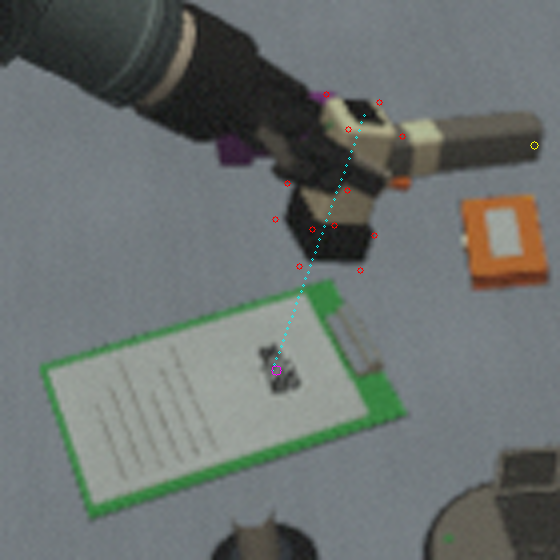

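```bash
python3 - <<'E'
import cv2
a=cv2.imread('pics/scene6.png')[200:265,325:385]; b=cv2.imread('pics/side6.png')[128:183,205:280]
cv2.imwrite('pics/z61.png',cv2.resize(a,None,fx=9,fy=9,interpolation=cv2.INTER_CUBIC))
cv2.imwrite('pics/z62.png',cv2.resize(b,None,fx=10,fy=10,interpolation=cv2.INTER_CUBIC))
E
```

```text
(no output)
```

View pics/z61.png

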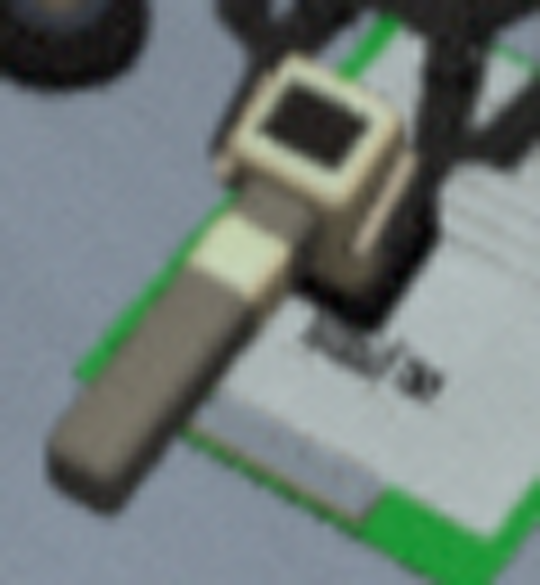

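View pics/z62.png

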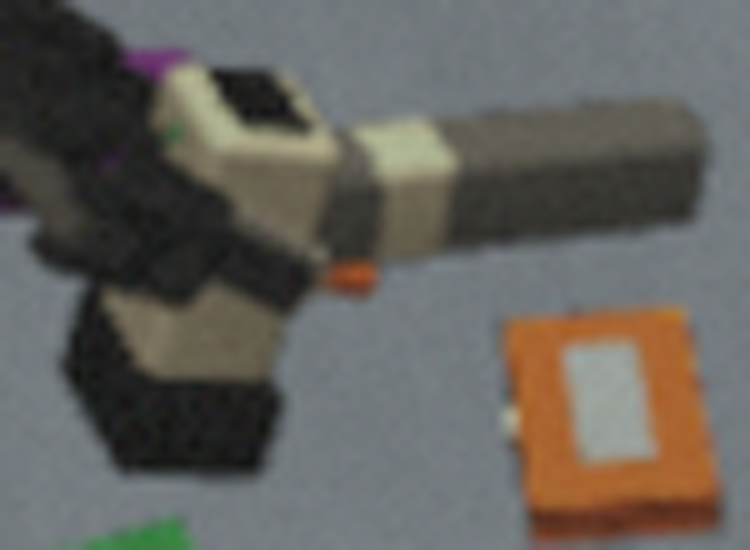

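```bash
python3 - <<'E'
from geo import *
T,s=cur();S=T@TTS()
e=.0015 # corner rounding inset
def c(x,y,z,hood): 
    h=(.028,.023) if hood else (.022,.02); return [x,y*(h[0]-e),z*(h[1]-e)]
A=[([292,58],c(-.034,1,1,0)),([232,140],c(-.034,1,-1,0)),([338,200],c(-.034,-1,-1,0)),([400,108],c(-.034,-1,1,0)),([365,328],c(.070,-1,-1,1)),([438,235],c(.07,-1,1,1))]
B=[([222,152],c(-.034,1,1,0)),([338,152],c(-.034,1,-1,0)),([280,70],c(-.034,-1,-1,0)),([187,62],c(-.034,-1,1,0)),([122,472],c(.07,1,1,1)),([265,470],c(.07,1,-1,1)),([65,362],c(.07,-1,1,1)),([282,390],c(.041,1,-1,1))]
oa=np.array([a[0] for a in A])/9+[325,200]-.44; ob=np.array([a[0] for a in B])/10+[205,128]-.45
ma=np.array([a[1] for a in A]);mb=np.array([a[1] for a in B])
def St(v):
    Q=S.copy();Q[:3,:3]=S[:3,:3]@R.from_rotvec(v[3:]).as_matrix();Q[:3,3]+=v[:3];return Q
tp=lambda Q,m:(Q[:3,:3]@m.T).T+Q[:3,3]
def f(v): Q=St(v);return np.r_[proj('scene',tp(Q,ma))-oa,proj('side',tp(Q,mb))-ob].ravel()
print(f(np.zeros(6)).reshape(-1,2).round(1).tolist())
o=least_squares(f,np.zeros(6),x_scale=[.01]*3+[.1]*3,loss='soft_l1'); print(o.fun.reshape(-1,2).round(1).tolist()); print('dpos',(o.x[:3]*1000).round(1),'drot deg(scanner axes)',np.degrees(o.x[3:]).round(1))
print(los(St(o.x),[.464,.19,.005],np.eye(4)))
E
```

```text
[[-0.8, -0.2], [-1.1, 1.3], [-0.5, 1.5], [-0.4, 0.9], [1.4, 0.9], [0.9, -0.6], [0.1, -1.2], [1.1, 0.5], [1.6, 0.8], [-1.5, -0.2], [-1.8, 0.7], [-1.9, 2.0], [-2.0, 0.7], [-0.4, 1.4]]
[[-0.5, -1.1], [-0.8, 0.2], [-0.0, 0.2], [-0.0, -0.1], [0.8, 1.6], [0.2, 0.3], [-0.6, -1.4], [0.6, -0.6], [1.0, -0.4], [-2.3, -0.5], [-0.3, 0.6], [-0.2, 1.0], [-0.6, 0.6], [0.8, 0.4]]
dpos [ 0.3 -0.2  2.1] drot deg(scanner axes) [-0.7  3.8 -0.2]
dist mm 113.6 off mm 8.6 tilt deg 20.7
```

```bash
cat >> geo.py <<'E'
def W2(p=2.5):
    D=np.eye(4);D[:3,:3]=R.from_euler('y',p,degrees=True).as_matrix();return TTS()@D
E
python3 - <<'E'
from geo import *
T,s=cur();L=np.array([.464,.19,.005])
for p in (0,2.5,3.8):
    S=T@W2(p);w=S[:3,3]+.072*S[:3,0];d=S[:3,0];h=w+d*(.005-w[2])/d[2];print(p,(h-L).round(4),los(T,L,W2(p)))
v=-np.array([.0055,0.0015,0]);print(T[:3,:3].T@v/.2)
E
```

```text
0 [-0.0033 -0.0004  0.    ] dist mm 111.7 off mm 3.0 tilt deg 24.5
2.5 [0.0053 0.0012 0.    ] dist mm 111.7 off mm 5.0 tilt deg 22.0
3.8 [0.0096 0.002  0.    ] dist mm 111.5 off mm 9.2 tilt deg 20.7
[ 0.01977545 -0.00248163 -0.02037825]
```

Emit:
arm_command:
  motion: "0.02 -0.003 -0.02 0 0 0 0; 0 0 0 0 0 0 0; 0 0 0 0 0 0 0; 0 0 0 0 0 0 0; 0 0 0 0 0 0 0; 0 0 0 0 0 0 0; 0 0 0 0 0 0 0; 0 0 0 0 0 0 0; 0 0 0 0 0 0 0; 0 0 0 0 0 0 0"

```text
time_s: 11.33
eef_pos: [0.5467, 0.2042, 0.1595]
eef_rot: [0.388, -0.082, 0.917, 0.036]
wrist_force: [0.3, 0.8, -3.0]
opening: 0.508
```

Emit:
arm_command:
  motion: "0 0 0 0 0 0 0; 0 0 0 0 0 0 0; 0 0 0 0 0 0 0; 0 0 0 0 0 0 0; 0 0 0 0 0 0 0; 0 0 0 0 0 0 0; 0 0 0 0 0 0 0; 0 0 0 0 0 0 0"

```text
time_s: 12.0
eef_pos: [0.5467, 0.2042, 0.1595]
eef_rot: [0.388, -0.082, 0.917, 0.036]
wrist_force: [-0.4, 0.5, -2.9]
opening: 0.506
```

```bash
python3 - <<'E'
from geo import *
T,s=cur();L=np.array([.464,.19,.005])
print(T[:3,3],s['time_s'],s['q'].round(2))
for p in (0,2.5,3.8): print(los(T,L,W2(p)))
B=np.array([.448,-.2045,.0535])
A=aim(B,143.5,66,W=W2()); print(A.round(3))
U=T.copy();U[2,3]+=.1; rows(T,U,4)
for n in (16,20): rows(U,A,n)
E
```

```text
[0.54674929 0.20422776 0.1595126 ] 12.0 [ 0.14 -0.06  2.26  0.22  0.15 -1.82]
dist mm 109.1 off mm 8.7 tilt deg 24.5
dist mm 109.3 off mm 0.9 tilt deg 22.0
dist mm 109.3 off mm 3.4 tilt deg 20.7
[[-0.58   0.594  0.557  0.521]
 [ 0.429  0.804 -0.411 -0.258]
 [-0.692  0.    -0.721  0.205]
 [ 0.     0.     0.     1.   ]]
4 rows of [-0.09   0.    -0.087  0.     0.    -0.   ] mm,deg/row [25.  0.] path [[0.547, 0.204, 0.185], [0.547, 0.204, 0.21], [0.547, 0.204, 0.235], [0.547, 0.204, 0.26]] end [0.547, 0.204, 0.26]
16 rows of [-0.004 -0.147  0.027  0.034  0.002  0.034] mm,deg/row [30.   2.9] path [[0.556, 0.176, 0.256], [0.58, 0.06, 0.243], [0.579, -0.059, 0.229], [0.555, -0.176, 0.215]] end [0.521, -0.258, 0.205]
20 rows of [-0.004 -0.118  0.022  0.028  0.002  0.028] mm,deg/row [24.   2.3] path [[0.555, 0.182, 0.257], [0.579, 0.065, 0.243], [0.58, -0.053, 0.23], [0.556, -0.17, 0.216]] end [0.521, -0.258, 0.205]
```

Emit:
arm_command:
  motion: "-0.09 0 -0.087 0 0 0 0; -0.09 0 -0.087 0 0 0 0; -0.09 0 -0.087 0 0 0 0; -0.09 0 -0.087 0 0 0 0; -0.004 -0.118 0.022 0.028 0.002 0.028 0; -0.004 -0.118 0.022 0.028 0.002 0.028 0; -0.004 -0.118 0.022 0.028 0.002 0.028 0; -0.004 -0.118 0.022 0.028 0.002 0.028 0; -0.004 -0.118 0.022 0.028 0.002 0.028 0; -0.004 -0.118 0.022 0.028 0.002 0.028 0"

```text
time_s: 12.83
eef_pos: [0.5791, 0.0623, 0.2489]
eef_rot: [0.383, 0.035, 0.923, -0.012]
wrist_force: [0.2, -0.4, -2.6]
opening: 0.508
```

```bash
cat > nb.py <<'E'
from geo import *
import sys
T,s=cur();B=np.array([.448,-.2045,.0535])
A=aim(B,float(sys.argv[2]),float(sys.argv[3]),W=W2()); print(T[:3,3].round(3),s['q'].round(2),s['time_s'],s['opening'],los(T,B,W2()),los(T,B))
rows(T,A,int(sys.argv[1]))
E
python3 nb.py 14 143.5 66
```

```text
[0.579 0.062 0.249] [-0.11 -0.25  2.18  0.08  0.42 -1.67] 12.8333 0.5079325075696646 dist mm 156.7 off mm 276.3 tilt deg 22.8 dist mm 156.8 off mm 276.3 tilt deg 25.3
14 rows of [-0.002 -0.116  0.024  0.027  0.001  0.027] mm,deg/row [23.8  2.3] path [[0.581, 0.039, 0.246], [0.581, -0.032, 0.236], [0.573, -0.102, 0.227], [0.556, -0.171, 0.218], [0.531, -0.237, 0.208]] end [0.521, -0.258, 0.205]
```

Emit:
arm_command:
  motion: "-0.002 -0.116 0.024 0.027 0.001 0.027 0; -0.002 -0.116 0.024 0.027 0.001 0.027 0; -0.002 -0.116 0.024 0.027 0.001 0.027 0; -0.002 -0.116 0.024 0.027 0.001 0.027 0; -0.002 -0.116 0.024 0.027 0.001 0.027 0; -0.002 -0.116 0.024 0.027 0.001 0.027 0; -0.002 -0.116 0.024 0.027 0.001 0.027 0; -0.002 -0.116 0.024 0.027 0.001 0.027 0; -0.002 -0.116 0.024 0.027 0.001 0.027 0; -0.002 -0.116 0.024 0.027 0.001 0.027 0"

```text
time_s: 13.67
eef_pos: [0.5527, -0.1813, 0.2158]
eef_rot: [0.367, 0.227, 0.898, -0.092]
wrist_force: [-0.2, 0.4, -3.6]
opening: 0.508
```

```bash
python3 nb.py 6 143.5 66
```

```text
[ 0.553 -0.181  0.216] [-0.54 -0.19  2.21  0.1   0.35 -1.69] 13.6667 0.5076450696463579 dist mm 115.6 off mm 71.0 tilt deg 23.4 dist mm 115.0 off mm 72.7 tilt deg 25.9
6 rows of [-0.002 -0.068  0.014  0.016  0.002  0.016] mm,deg/row [14.   1.4] path [[0.548, -0.194, 0.214], [0.543, -0.207, 0.212], [0.538, -0.22, 0.211], [0.533, -0.233, 0.209], [0.527, -0.246, 0.207], [0.521, -0.258, 0.205]] end [0.521, -0.258, 0.205]
```

Emit:
arm_command:
  motion: "-0.002 -0.068 0.014 0.016 0.002 0.016 0; -0.002 -0.068 0.014 0.016 0.002 0.016 0; -0.002 -0.068 0.014 0.016 0.002 0.016 0; -0.002 -0.068 0.014 0.016 0.002 0.016 0; -0.002 -0.068 0.014 0.016 0.002 0.016 0; 0 0 0 0 0 0 0; 0 0 0 0 0 0 0"

```text
time_s: 14.25
eef_pos: [0.5233, -0.2524, 0.2053]
eef_rot: [0.354, 0.286, 0.883, -0.115]
wrist_force: [0.2, 0.1, -1.9]
opening: 0.507
```

```bash
python3 nb.py 2 143.5 66
```

```text
[ 0.523 -0.252  0.205] [-0.67 -0.17  2.21  0.09  0.34 -1.69] 14.25 0.5065898873597514 dist mm 109.6 off mm 5.3 tilt deg 24.1 dist mm 109.3 off mm 10.7 tilt deg 26.6
2 rows of [-0.002 -0.015  0.002  0.003 -0.001  0.003] mm,deg/row [3.1 0.3] path [[0.522, -0.255, 0.205], [0.521, -0.258, 0.205]] end [0.521, -0.258, 0.205]
```

Emit:
arm_command:
  motion: "-0.002 -0.015 0.002 0.003 -0.001 0.003 0; -0.002 -0.015 0.002 0.003 -0.001 0.003 0; 0 0 0 0 0 0 0; 0 0 0 0 0 0 0; 0 0 0 0 0 0 0"

```text
time_s: 14.67
eef_pos: [0.5209, -0.2571, 0.2054]
eef_rot: [0.355, 0.289, 0.881, -0.116]
wrist_force: [-0.4, -0.0, -2.8]
opening: 0.508
```

```bash
python3 nb.py 2 143.5 66; python3 - <<'E'
from ov import *
for n in ['scene','side','wrist']: snap(n,n+'7.png')
ov('7',[.448,-.2045,.0535],{'scene':(230,100,370,240),'side':(160,180,300,370)})
w=cv2.imread('pics/wrist7.png');cv2.imwrite('pics/wrist7s.png',w)
E
```

```text
[ 0.521 -0.257  0.205] [-0.68 -0.17  2.21  0.1   0.34 -1.69] 14.6667 0.5084137386854076 dist mm 109.9 off mm 0.8 tilt deg 24.0 dist mm 109.7 off mm 8.4 tilt deg 26.5
2 rows of [-0.001 -0.002  0.001  0.001  0.     0.001] mm,deg/row [0.5 0.1] path [[0.521, -0.258, 0.205], [0.521, -0.258, 0.205]] end [0.521, -0.258, 0.205]
```

View pics/scene7o.png

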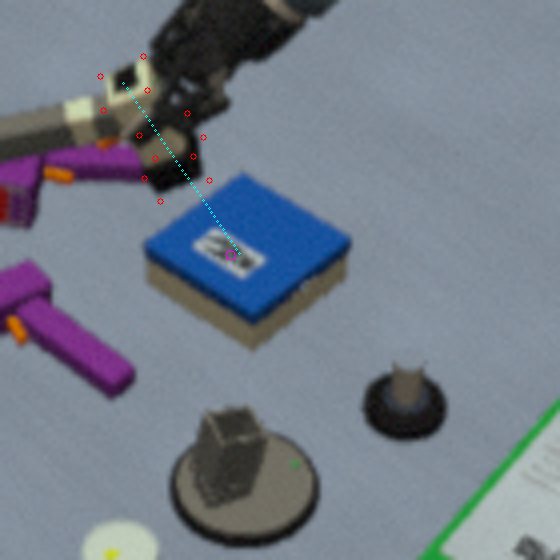

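View pics/side7o.png

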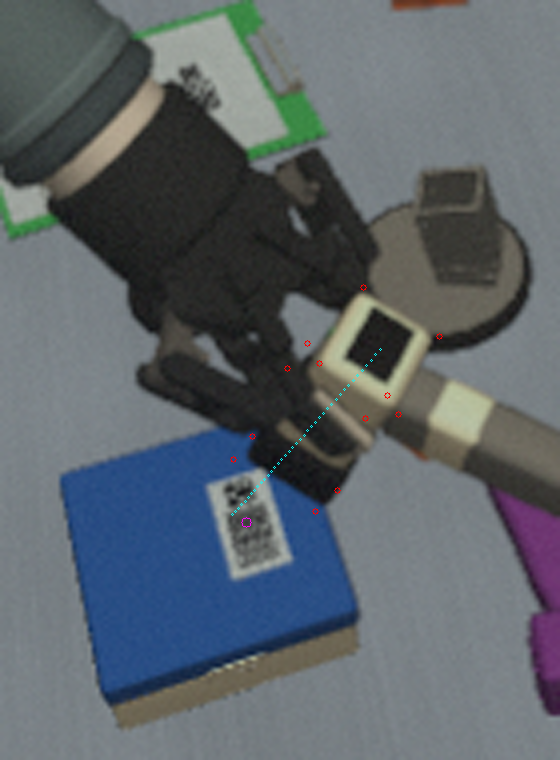

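View pics/wrist7.png

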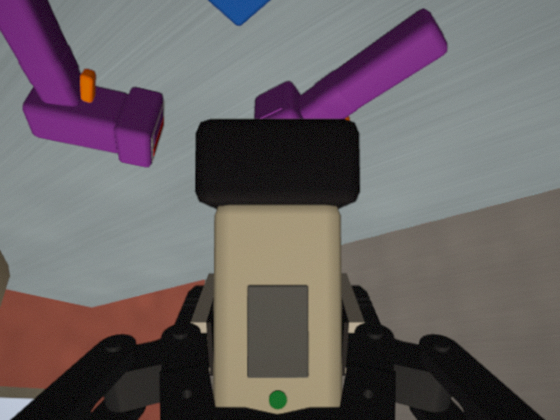

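View pics/scene7.png

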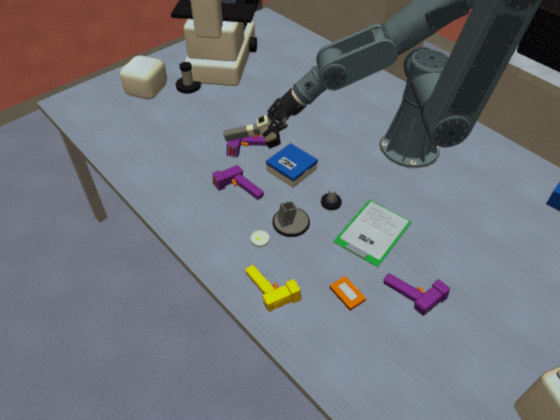

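```bash
python3 - <<'E'
import cv2
a=cv2.imread('pics/scene7.png')[105:155,220:290]; b=cv2.imread('pics/side7.png')[245:315,215:300]
cv2.imwrite('pics/z71.png',cv2.resize(a,None,fx=10,fy=10,interpolation=cv2.INTER_CUBIC))
cv2.imwrite('pics/z72.png',cv2.resize(b,None,fx=8,fy=8,interpolation=cv2.INTER_CUBIC))
E
```

```text
(no output)
```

View pics/z71.png

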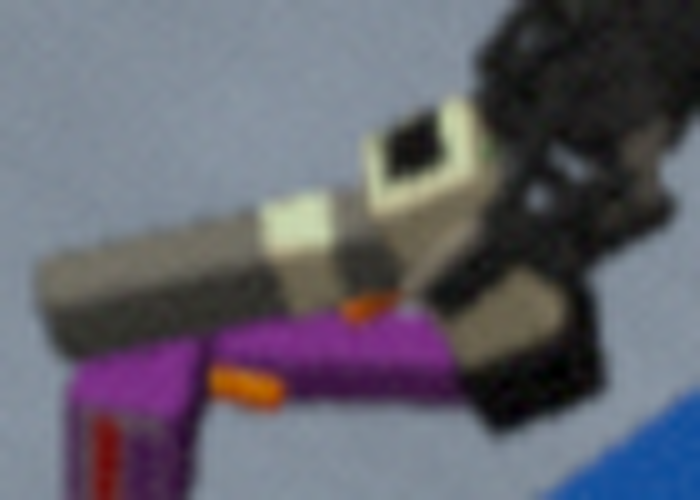

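View pics/z72.png

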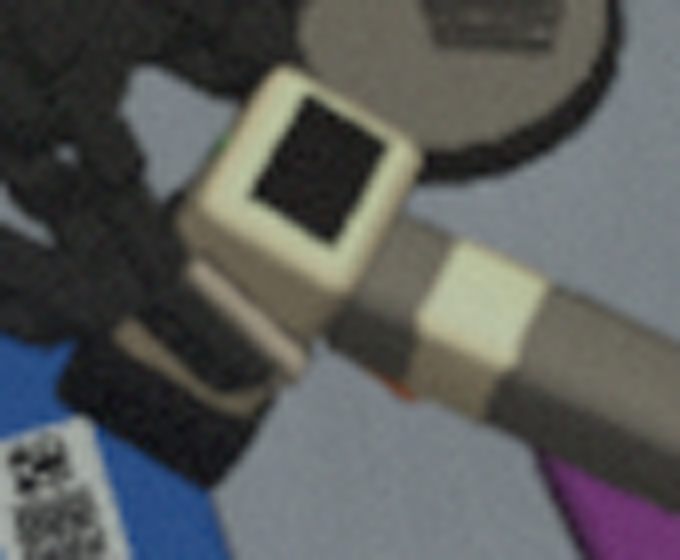

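```bash
python3 - <<'E'
from geo import *
T,s=cur();S=T@TTS()
e=.0015
def c(x,y,z,hood): 
    h=(.028,.023) if hood else (.022,.02); return [x,y*(h[0]-e),z*(h[1]-e)]
A=[([363,138],c(-.034,1,-1,0)),([372,212],c(-.034,-1,-1,0)),([478,172],c(-.034,-1,1,0)),([465,98],c(-.034,1,1,0)),([500,432],c(.070,-1,-1,1)),([603,385],c(.07,-1,1,1))]
B=[([283,65],c(-.034,-1,1,0)),([422,155],c(-.034,-1,-1,0)),([345,295],c(-.034,1,-1,0)),([190,215],c(-.034,1,1,0)),([58,388],c(.07,1,1,1)),([212,488],c(.07,1,-1,1)),([278,395],c(.041,1,-1,1))]
oa=np.array([a[0] for a in A])/10+[220,105]-.45; ob=np.array([a[0] for a in B])/8+[215,245]-.44
ma=np.array([a[1] for a in A]);mb=np.array([a[1] for a in B])
def St(v):
    Q=S.copy();Q[:3,:3]=S[:3,:3]@R.from_rotvec(v[3:]).as_matrix();Q[:3,3]+=v[:3];return Q
tp=lambda Q,m:(Q[:3,:3]@m.T).T+Q[:3,3]
def f(v): Q=St(v);return np.r_[proj('scene',tp(Q,ma))-oa,proj('side',tp(Q,mb))-ob].ravel()
print(f(np.zeros(6)).reshape(-1,2).round(1).tolist())
o=least_squares(f,np.zeros(6),x_scale=[.01]*3+[.1]*3,loss='soft_l1'); print(o.fun.reshape(-1,2).round(1).tolist()); print('dpos',(o.x[:3]*1000).round(1),'drot',np.degrees(o.x[3:]).round(1))
Q=St(o.x);L=np.array([.448,-.2045,.0535])
print(los(Q,L,np.eye(4)));w=Q[:3,3]+.072*Q[:3,0];d=Q[:3,0];print('hit-L mm',((w+d*(.0535-w[2])/d[2]-L)*1000).round(1))
E
```

```text
[[-0.8, 0.4], [-1.0, 0.9], [-1.4, 0.2], [-1.0, -0.2], [0.3, 1.5], [1.5, 1.1], [0.7, -0.3], [0.9, -0.1], [1.1, 0.5], [2.1, -1.3], [-2.8, 0.9], [-2.8, 0.6], [-5.8, 7.0]]
[[-0.4, 0.1], [-0.6, -0.2], [-0.8, -0.6], [-0.3, -0.3], [-0.7, 2.3], [0.7, 2.2], [-0.9, -0.4], [0.0, -1.0], [0.0, 0.5], [0.4, -0.5], [-0.2, 0.4], [0.3, -0.8], [-3.8, 6.0]]
dpos [0.3 0.7 0.3] drot [-1.3  3.  -3.7]
dist mm 109.7 off mm 13.1 tilt deg 23.8
hit-L mm [ 8.5 10.  -0. ]
```

```bash
python3 -c "
from geo import *
T,s=cur();print((T[:3,:3].T@np.array([-.0035,-.0045,0])/.2).round(4))"
```

```text
[ 0.0005 -0.0285 -0.0005]
```

Emit:
arm_command:
  motion: "0 -0.028 0 0 0 0 0; 0 0 0 0 0 0 0; 0 0 0 0 0 0 0; 0 0 0 0 0 0 0; 0 0 0 0 0 0 0; 0 0 0 0 0 0 0; 0 0 0 0 0 0 0; 0 0 0 0 0 0 0; 0 0 0 0 0 0 0; 0 0 0 0 0 0 0"

```text
time_s: 15.65
eef_pos: [0.5182, -0.2607, 0.2055]
eef_rot: [0.355, 0.289, 0.882, -0.116]
wrist_force: [-0.1, -0.2, -3.1]
opening: 0.509
```

Emit:
arm_command:
  motion: "0 0 0 0 0 0 0; 0 0 0 0 0 0 0; 0 0 0 0 0 0 0; 0 0 0 0 0 0 0; 0 0 0 0 0 0 0; 0 0 0 0 0 0 0; 0 0 0 0 0 0 0; 0 0 0 0 0 0 0; 0 0 0 0 0 0 0; 0 0 0 0 0 0 0"

```text
time_s: 16.48
eef_pos: [0.5182, -0.2607, 0.2055]
eef_rot: [0.355, 0.289, 0.882, -0.116]
wrist_force: [-0.6, 0.3, -3.2]
opening: 0.506
```

```bash
python3 nb.py 2 143.5 66; python3 -c "
from bench import *
s=get_obs();print(s['dq'].round(4),s['wrist_force'].round(1))
print(hand_in())"
```

```text
[ 0.518 -0.261  0.205] [-0.69 -0.17  2.21  0.13  0.34 -1.73] 16.4833 0.5055101082172961 dist mm 110.0 off mm 4.0 tilt deg 24.0 dist mm 109.8 off mm 9.4 tilt deg 26.5
2 rows of [-0.001  0.009  0.001  0.001  0.     0.001] mm,deg/row [1.8 0.1] path [[0.519, -0.259, 0.205], [0.521, -0.258, 0.205]] end [0.521, -0.258, 0.205]
[ 0.0012 -0.0012 -0.001  -0.0007 -0.0014 -0.0015] [-0.6  0.3 -3.2]
the job is handed in; nothing more can be done
None
```

I gripped the white scanner in its stand across the flat sides and drew it out along the socket. I held it still over the record label for about 1.7 s, then again for about 1.4 s after a 6 mm correction. Then I aimed it at the box label and handed in at about 16.5 s, still holding it in the air.

**Last checks**
- **Record label:** window about 110 mm away, 1–9 mm off the line of sight depending on how the scanner is assumed to sit in the grip, and about 22° from square.
- **Box label:** window about 110 mm away, 4–9 mm off, about 24° from square. The arm was at rest.
- **Grip and surroundings:** the wrist view of the scanner was unchanged from the grasp, with no sign of slip. The wrist force was about 3 N. In the last scene picture the box, record, stand and other things stood where they began.

**Disagreement between checks:** fits to the scene and side pictures put the scanner 3–4° more nose-down in the grip than the pose I measured when it was seated. The fit at the box also showed up to 4° of yaw, which the fit at the record did not. I aimed between the two estimates. By my reckoning the worst case at the box is under 10 mm off, within the 20 mm limit. I did not repeat the picture fit after the final 5 mm shift at the box. No read signal was available, so the reads themselves are not confirmed.

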